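# Gauge the pinch blocks and hang them on the rail

## Task

Check the thickness of each wooden pinch block on the bench (two or three are there) in log-sheet order, yellow, then blue, then red: stand it on the gauge's anvil, push the gauge's sprung foot down onto the wood and keep it resting there a moment so that it reads the height, then let it rise. Hang every checked block by its bow handle on the hook rail, one to a hook, centred, straight and still, and leave the other things on the bench where they are.

Things in the scene. Friction and masses are not known exactly. Their poses are not given: they have to be found in the camera images.
- yellow: yellow pinch block (may be absent): beech block 100 mm (its x) by 64 mm (its y) by 30 mm high, 0.32 kg give or take a third, origin at the centre of its underside, z up. A steel bow handle of 8 mm round bar stands over its middle in its y-z plane: legs at y = -27 and +27 mm, gently peaked top. On the peak sits a yellow plastic grip 24 mm (x) by 18 mm (y) by 36 mm tall, from 104 to 140 mm above the underside
- yellow_grip (a point): centre of the yellow block's plastic grip, 122 mm above the block's underside; same axes as the block
- yellow_bow (a point): underside of the peak of the yellow block's bow handle, 98 mm above the underside (68 mm of free opening above the block's top; the opening is 46 mm wide, its shoulders 10 mm lower than the peak)
- blue: blue pinch block (may be absent): beech block 100 mm (its x) by 64 mm (its y) by 40 mm high, 0.32 kg give or take a third, origin at the centre of its underside, z up. A steel bow handle of 8 mm round bar stands over its middle in its y-z plane: legs at y = -27 and +27 mm, gently peaked top. On the peak sits a blue plastic grip 24 mm (x) by 18 mm (y) by 36 mm tall, from 114 to 150 mm above the underside
- blue_grip (a point): centre of the blue block's plastic grip, 132 mm above the block's underside; same axes as the block
- blue_bow (a point): underside of the peak of the blue block's bow handle, 108 mm above the underside (68 mm of free opening above the block's top; the opening is 46 mm wide, its shoulders 10 mm lower than the peak)
- red: red pinch block (may be absent): beech block 100 mm (its x) by 64 mm (its y) by 50 mm high, 0.32 kg give or take a third, origin at the centre of its underside, z up. A steel bow handle of 8 mm round bar stands over its middle in its y-z plane: legs at y = -27 and +27 mm, gently peaked top. On the peak sits a red plastic grip 24 mm (x) by 18 mm (y) by 36 mm tall, from 124 to 160 mm above the underside
- red_grip (a point): centre of the red block's plastic grip, 142 mm above the block's underside; same axes as the block
- red_bow (a point): underside of the peak of the red block's bow handle, 118 mm above the underside (68 mm of free opening above the block's top; the opening is 46 mm wide, its shoulders 10 mm lower than the peak)
- gauge_stand: height gauge, fixed: dark steel base plate 10 mm thick (the anvil), 235 by 120 mm, origin at bench level on its centre line; its x axis points from the open loading side to the column (front of the column at x = 111 mm, column 160 mm tall, 50 mm wide), plate from x = -92 to +142 mm
- gauge_spot (a point): where the middle of a block goes: on the top face of the anvil at x = -15 mm of the gauge; with the block's long side along the gauge's x axis, the foot (20 mm disc at x = +20 mm of the gauge, 35 mm beyond this point) then comes down on the block's far end, clear of the bow. The foot and its arm (18 mm wide, 24 mm high over the foot's underside) overhang from x = 10 mm on, so a block is slid in under the raised foot from the -x side
- gauge_knob (a point): centre of the top face of the gauge's black push knob (34 mm across), at x = 80 mm of the gauge, 72 mm above the foot's underside; it is pushed straight down and moves with the foot
- gauge (a joint): reading of the gauge: height of the foot's underside above the anvil, m. 0.100 when raised; a spring of 60 N/m lifts it back when let go (about 2 N to start, 5 to 6.5 N of push at 0.050 to 0.030)
- rail: hook rail of dark wood, fixed, with three steel hooks 100 mm apart; origin on the bench below the middle hook's seat; hooks point along its -x. Each hook is an 8 mm bar, level for 90 mm from the cross bar's front (x = 63 mm) to x = -24 mm, then turned up to a tip at x = -36 mm, whose top is 20 mm above the seat's surface. The cross bar's top is 215 mm above the bench
- hook0 (a point): seat of hook 0 (at +100 mm along the rail y): top surface of its level bar, 204 mm above the bench, 24 mm in from the upturn; rail's axes
- hook1 (a point): seat of hook 1 (middle): top surface of its level bar, 204 mm above the bench, 24 mm in from the upturn; rail's axes
- hook2 (a point): seat of hook 2 (at -100 mm along the rail y): top surface of its level bar, 204 mm above the bench, 24 mm in from the upturn; rail's axes
- organiser: bystander, leave alone: clear plastic pill-style organiser with seven hinged compartments, 75 by 210 by 30 mm, origin at its underside
- nut: bystander, leave alone: yellow anodised climbing nut on a wire, 110 mm long, 24 mm high, origin at its underside
- bracket: bystander, leave alone: steel headlamp bracket, 80 by 50 by 30 mm, origin at its underside
- carabiner: bystander, leave alone: red locking carabiner lying flat, 110 by 65 mm, origin at its underside
- dish: bystander, leave alone: frosted glass dish, 110 mm across, 35 mm high, origin at its underside
- tape: bystander, leave alone: roll of finger tape, 90 mm across, 25 mm high, origin at its underside
Things that resemble listed ones, but are neither listed nor needed, are in the scene too. Leave any turquoise look-alike of the blue alone.

How it is judged (in metres and radians):
On the way, in this order (a step that is already met when the one before it is completed fails the run):
1. the yellow block stands level on the anvil with the gauge's foot resting on its wood, so that the gauge reads its height (30 mm) (z of gauge_knob in the frame of yellow between 0.099 and 0.105 m and z of yellow in the frame of gauge_spot between -0.003 and 0.003 m and angle between yellow's own z axis and vertical below 0.06 rad and contact force between gauge and yellow above 0.5 N), for 0.3 s.
2. the blue block stands level on the anvil with the gauge's foot resting on its wood, so that the gauge reads its height (40 mm) (z of gauge_knob in the frame of blue between 0.109 and 0.115 m and z of blue in the frame of gauge_spot between -0.003 and 0.003 m and angle between blue's own z axis and vertical below 0.06 rad and contact force between gauge and blue above 0.5 N), for 0.3 s.
3. the red block stands level on the anvil with the gauge's foot resting on its wood, so that the gauge reads its height (50 mm) (z of gauge_knob in the frame of red between 0.119 and 0.125 m and z of red in the frame of gauge_spot between -0.003 and 0.003 m and angle between red's own z axis and vertical below 0.06 rad and contact force between gauge and red above 0.5 N), for 0.3 s.
At the end, for the whole second after the job is handed in: Every block present hangs still (under 0.06 m/s), tilted under 0.35 rad, its weight on a hook of the rail: peak of its bow within 65 mm of the seat, 24 mm across the hook, and -8 to +12 mm in height; the gauge is raised again (above 0.09) (((horizontal distance between yellow_bow and hook0 below 0.065 m and z of yellow_bow in the frame of hook0 between -0.008 and 0.012 m and y of yellow_bow in the frame of hook0 between -0.024 and 0.024 m) or (horizontal distance between yellow_bow and hook1 below 0.065 m and z of yellow_bow in the frame of hook1 between -0.008 and 0.012 m and y of yellow_bow in the frame of hook1 between -0.024 and 0.024 m) or (horizontal distance between yellow_bow and hook2 below 0.065 m and z of yellow_bow in the frame of hook2 between -0.008 and 0.012 m and y of yellow_bow in the frame of hook2 between -0.024 and 0.024 m)) and contact force between each of yellow, blue, red and rail above 1 N and angle between each of yellow, blue, red's own z axis and vertical below 0.35 rad and linear speed of each of yellow, blue, red below 0.06 m/s and ((horizontal distance between blue_bow and hook0 below 0.065 m and z of blue_bow in the frame of hook0 between -0.008 and 0.012 m and y of blue_bow in the frame of hook0 between -0.024 and 0.024 m) or (horizontal distance between blue_bow and hook1 below 0.065 m and z of blue_bow in the frame of hook1 between -0.008 and 0.012 m and y of blue_bow in the frame of hook1 between -0.024 and 0.024 m) or (horizontal distance between blue_bow and hook2 below 0.065 m and z of blue_bow in the frame of hook2 between -0.008 and 0.012 m and y of blue_bow in the frame of hook2 between -0.024 and 0.024 m)) and ((horizontal distance between red_bow and hook0 below 0.065 m and z of red_bow in the frame of hook0 between -0.008 and 0.012 m and y of red_bow in the frame of hook0 between -0.024 and 0.024 m) or (horizontal distance between red_bow and hook1 below 0.065 m and z of red_bow in the frame of hook1 between -0.008 and 0.012 m and y of red_bow in the frame of hook1 between -0.024 and 0.024 m) or (horizontal distance between red_bow and hook2 below 0.065 m and z of red_bow in the frame of hook2 between -0.008 and 0.012 m and y of red_bow in the frame of hook2 between -0.024 and 0.024 m)) and value of joint gauge above 0.09 m); the robot touches nothing.
It fails at once if one of the bystanders (organiser, nut, bracket, carabiner, dish, tape) is knocked more than 6 cm from its place (distance of any of organiser, nut, bracket, carabiner, dish, tape from where it was at the start of the episode above 0.06 m).
Of yellow, blue, red only 2 to 3 are there at a start; the rules pass over those that are not, and their reading is None.
At some moment in a run one of yellow, blue, red may be knocked a few centimetres aside while the robot is not near it.
It also fails if it takes over 210 s, if anything falls off the work surface, if the arm or the gripper's body presses on something with over 40 N, if the wrist force passes 120 N, or if a joint passes its speed limit or range.

## Robot

A 6-joint arm with a two-finger parallel gripper is mounted at the origin on the work surface. World frame = base frame: x ahead of the robot, y to its left, z up, the work surface at z = 0. Lengths are in mm, angles in rad, forces in N, time in s.
With the tool pointing down it reaches from about 300 to 775 mm from the base axis. Payload 14.6 kg.
Tool frame: the origin (TCP) lies between the finger pads; the fingertips stand 8 mm ahead of it and the grasp point (between the pads) lies 11 mm behind it; z points along the fingers, y is the direction in which the jaws open and shut (so a half turn about z gives the same grasp; the last joint's range is limited). The gripper opens to 94 mm and grips with 3 to 60 N. Pads are 16 mm wide; open, the fingers measure 119 mm over their backs; the gripper's body (75 mm by 177 mm) begins 78 mm behind the grasp point.
Start: joints at [1.035, 0.3, 1.521, -0, 1.321, -0.067], TCP at [248.495, 490.652, 213.446] pointing down, gripper open.
Joint ranges: [-3.03, 3.03], [-0.79, 2.21], [0.23, 2.52], [-1.04, 4.18], [0, 3.07], [-2.55, 2.55]. Speed limits (rad/s): [2.22, 2.22, 2.57, 3.14, 3.14, 3.14].

## Interface

Orientations are given as [roll, pitch, yaw] about the fixed x, y, z axes, in that order (R = Rz(yaw) Ry(pitch) Rx(roll)).
In Python, from cell import manip gives the robot as it stands. The module is installed in compiled form; this text tells all that it offers.
- The arm moves only by the tool send_rows, never from a script. Its argument "series" is a list that holds one entry, the list of rows, each a list of 5 numbers: the opening, from 0 (shut) to 1 (fully open), then the shift along the tool's x, y, z in mm, then the turn about the tool's z in degrees. In form: [[[gripper, dx, dy, dz, roll], ...]]. A call has 1 to 10 rows; each row is the pose to reach, as a shift and turn from the pose commanded when the call began, along the tool's axes at that moment; what a row does not reach only later rows make up. A row lasts 1/10 s, in which the tool goes at most 50 mm and 8.59 degrees, less where a joint would pass 70% of its speed; a pose out of reach is approached as far as the arm can. A call with a gripper value outside its range is refused whole. The fingers move at their own pace and stop on an object; "newtons" is the grip in N (left out, the last holds). Time passes only in rows, so rows that repeat a pose let the fingers close. It gives the time, the measured TCP pose, the force and the opening at its end, in the units of the state.
- manip.read_state(): the state, without advancing time (a new reading comes with each control period).
- manip.camera(name): name is "scene" or "top"; returns a dict with "img" (420x560x3 uint8, red, green, blue), "vfov" (degrees; the focal length in pixels is half the picture's height over the tangent of half this angle, whatever the lens; pixels are square), "cx", "cy" (the principal point, pixels), "pose" (4x4, takes a point from camera to world coordinates). Camera axes: x right, y down, z forward; pixel columns grow to the right and rows downward; lengths in mm; the calibration is good to about 2 mm. A picture is of the moment at which its call begins. There is no depth.
- manip.sign_off(): hands the job in, once; it reports no verdict.
Trained networks look in a picture, given as the dict that the camera call returned (one of the last four; its "shot" number tells which), for a name from the list of things; names that differ only in an ending like _2 or _b are one class to them, and where a whole thing is asked for, a point or a joint stands for the part that bears it (a point fixed in the world has none). Each returns a list of dicts, best first, with "conf" (0 to 1); they miss things now and then, are a little off and sometimes report something else, mostly with a low value. They report only what shows in the picture. A call takes as long as a camera call. They do not tell look-alikes from the thing itself.
- manip.find_in(target, picture): "rect" ([left, top, width, height] in pixels, round what is visible of it).
- manip.silhouettes(target, picture): "pixels" (420x560 bool, what is visible of it) and "rect" ([left, top, width, height] in pixels, round what is visible of it).
The state is a dict: "clock": time; "joints": joint angles; "qd": joint speeds; "effort": joint torques, N m; "eef_pos": TCP position; "eef_rot": TCP orientation; "wrist_force": force on the tool from outside, world axes, zero at the start; "moment": the same for the moment, N m; "finger_gap": finger opening in mm.
Only numpy, scipy, OpenCV 4.12 (cv2) and the standard library are available. Lean on these libraries where they do the work, as an engineer would, in place of code of your own. Each camera call takes 0.05 s, during which the arm holds its last target. There are 200 camera calls.

## Working session

There is one attempt and no reset: what is moved stays moved. The work goes in short steps, Python scripts to look and compute and a tool call to move; the robot and the scene stay as the last step left them, time stands still between calls to the robot, and variables do not carry over. Pictures are saved under pics/ and viewed, about 12 in all and at most 16, crops included, and the job is handed in when it is done.

Besides the shell and the picture viewer there is one more tool, called as name(argument=value, ...), one argument or row to a line, values as JSON. send_rows: Moves the arm, as the interface text tells. Its arguments: {"type":"object","properties":{"series":{"type":"array"},"newtons":{"type":"number"}},"required":["series"]}

```bash
mkdir -p pics
python3 - <<'E'
from cell import manip
import cv2
s=manip.read_state(); print(s)
for n in("scene","top"):
    c=manip.camera(n); cv2.imwrite(f"pics/{n}0.png",c["img"][:,:,::-1]); print(n,c["vfov"],c["cx"],c["cy"],c["pose"].tolist() if hasattr(c["pose"],'tolist') else c["pose"])
    for t in["yellow","blue","red","yellow_grip","blue_grip","red_grip","gauge_stand","gauge_knob","rail","organiser","nut","bracket","carabiner","dish","tape"]:
        print(t,[(r["rect"],round(r["conf"],2)) for r in manip.find_in(t,c)][:3])
E
```

```text
{'clock': 0.0, 'joints': array([ 1.03540095e+00,  3.00466516e-01,  1.52161859e+00, -5.00638538e-06,
        1.32069592e+00, -6.66097135e-02]), 'qd': array([-0.00030796,  0.0013479 ,  0.00062425,  0.00125034,  0.00169933,
        0.00081347]), 'effort': array([-7.10503482e-04, -5.31806803e+01, -3.52747250e+01,  7.07675633e-02,
        2.43817287e-02, -5.17507726e-05]), 'eef_pos': array([248.36311111, 490.42902744, 212.87297493]), 'eef_rot': array([-3.14040660e+00, -7.42599728e-05,  2.67280818e+00]), 'wrist_force': array([ 0.34867796, -0.05942767,  0.11880409]), 'moment': array([ 0.03352862, -0.0469669 , -0.04513283]), 'finger_gap': 93.80189094997148}
scene 49.730253042075034 284.90569573627613 213.54009546107557 [[0.46554708804690975, 0.557470870127358, -0.6873806352891307, 1490.4364349832488], [0.8848732387146167, -0.278902698110334, 0.37311209628405356, -506.2392346916288], [0.016286811159579886, -0.7819459789181233, -0.6231333932923431, 1007.7857994761905], [0.0, 0.0, 0.0, 1.0]]
yellow [([307.2, 219.7, 39.1, 43.3], 0.7)]
blue [([258.6, 225.0, 38.7, 49.1], 0.94), ([169.5, 280.0, 45.
[... 1529 characters left out ...]
382.7, 147.5, 43.7, 34.8], 0.86), ([268.1, 181.9, 38.3, 42.3], 0.73), ([372.9, 275.7, 38.1, 43.3], 0.33)]
red_grip [([248.1, 229.6, 34.0, 47.3], 0.96), ([214.0, 168.7, 31.7, 37.8], 0.2)]
gauge_stand [([121.5, 206.9, 85.7, 99.5], 0.59)]
gauge_knob [([128.8, 217.2, 30.9, 41.2], 0.73), ([121.0, 209.8, 88.2, 95.4], 0.3)]
rail [([333.4, 157.4, 164.1, 106.6], 0.83)]
organiser [([239.5, 125.7, 80.2, 31.2], 0.75)]
nut [([223.6, 227.0, 10.7, 43.8], 0.78)]
bracket [([168.4, 143.5, 29.4, 29.5], 0.78)]
carabiner [([323.3, 246.0, 23.5, 45.7], 0.89)]
dish [([336.6, 153.4, 162.3, 111.7], 0.72), ([94.6, 149.1, 43.0, 36.6], 0.56), ([117.8, 208.2, 88.8, 100.1], 0.32)]
tape [([371.7, 276.0, 38.7, 38.5], 0.59)]
```

Run:
```python
import cv2
a=cv2.imread("pics/top0.png");cv2.imwrite("pics/topc.png",cv2.resize(a[110:330,90:510],None,fx=1.9,fy=1.9,interpolation=cv2.INTER_CUBIC))
a=cv2.imread("pics/scene0.png");cv2.imwrite("pics/scenec.png",cv2.resize(a[140:350,100:440],None,fx=2.35,fy=2.35,interpolation=cv2.INTER_CUBIC))
```

```text
(no output)
```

View pics/topc.png

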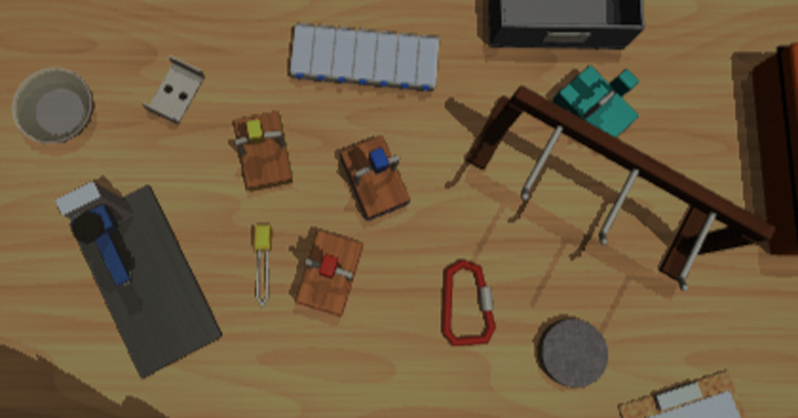

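View pics/scenec.png

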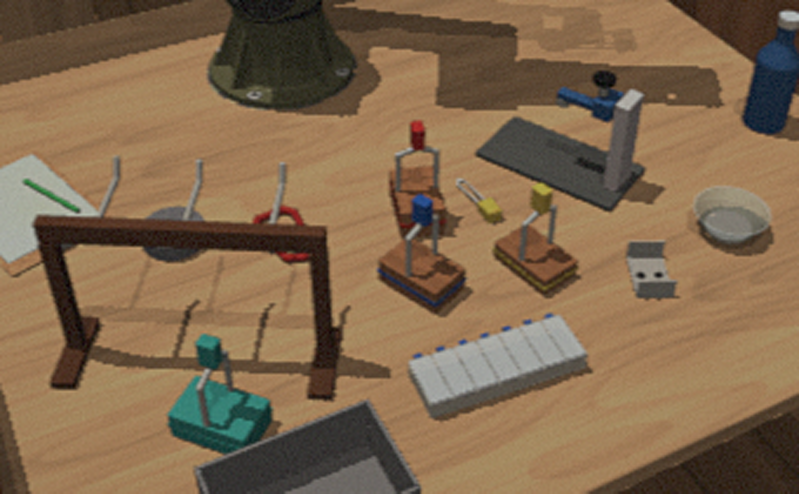

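All three blocks are present. The top view (crop) shows yellow at (263,150), blue at (374,175), red at (328,270), gauge at lower left, and rail at right with hook tips at (525,196), (603,239), (683,284). The turquoise look-alike is behind the rail. Next I fit the poses.

```bash
cat > h.py <<'E'
from cell import manip
import numpy as np, cv2
from scipy.optimize import minimize
H=dict(yellow=30,blue=40,red=50)
def K(c): return c["img"].shape[0]/2/np.tan(np.radians(c["vfov"])/2)
def proj(c,P):
    P=np.atleast_2d(P).astype(float); T=np.array(c["pose"]); q=(P-T[:3,3])@T[:3,:3]; f=K(c)
    return np.c_[c["cx"]+f*q[:,0]/q[:,2], c["cy"]+f*q[:,1]/q[:,2]]
def back(c,uv,z):
    uv=np.atleast_2d(uv); T=np.array(c["pose"]); f=K(c)
    d=np.c_[(uv[:,0]-c["cx"])/f,(uv[:,1]-c["cy"])/f,np.ones(len(uv))]@T[:3,:3].T
    return T[:3,3]+d*((z-T[2,3])/d[:,2])[:,None]
def box(x0,x1,y0,y1,z0,z1): return np.array([[x,y,z] for x in(x0,x1) for y in(y0,y1) for z in(z0,z1)],float)
def place(P,x,y,a):
    R=np.array([[np.cos(a),-np.sin(a)],[np.sin(a),np.cos(a)]]); Q=P.copy(); Q[:,:2]=P[:,:2]@R.T+[x,y]; return Q
def block(h,z=0):
    L=[box(-50,50,-32,32,0,h),box(-12,12,-9,9,h+74,h+110)]
    for s in(-1,1): L+=[box(-4,4,s*27-4,s*27+4,h,h+62),np.vstack([box(-4,4,s*27-4,s*27+4,h+54,h+62),box(-4,4,-4,4,h+68,h+76)])]
    for b in L: b[:,2]+=z
    return L
def render(c,parts,p,S=4):
    m=np.zeros((420*S,560*S),np.uint8)
    for b in parts:
        q=cv2.convexHull(((proj(c,place(b,*p))+.5)*S).astype(np.float32)).astype(np.int32); cv2.fillConvexPoly(m,q,1)
    return cv2.resize(m.astype(np.float32),(560,420),interpolation=cv2.INTER_AREA)
def fit(parts,cams,masks,p0):
    def cost(p):
        s=0
        for c,m in zip(cams,masks):
            r=render(c,parts,p); s+=1-np.minimum(r,m).sum()/np.maximum(r,m).sum()
        return s
    best=None
    for da in(-.4,0,.4):
        s0=np.array([[0,0,0],[12,0,.0],[0,12,0],[0,0,.3]])+np.array(p0)+[0,0,da]
        r=minimize(cost,p0,method="Nelder-Mead",options=dict(initial_simplex=s0,xatol=.02,fatol=1e-4,maxiter=150))
        if best is None or r.fun<best.fun: best=r
    return best
def pick(t,c,xy,z):
    u=proj(c,[[*xy,z]])[0]; L=manip.silhouettes(t,c); L=[l for l in L if np.hypot(l["rect"][0]+l["rect"][2]/2-u[0],l["rect"][1]+l["rect"][3]/2-u[1])<25]
    return L[0]["pixels"].astype(np.float32) if L else None
def see(t,xy,a,z=0,tag=None):
    cams=[manip.camera(n) for n in("scene","top")]; ms=[pick(t,c,xy,z+H[t]) for c in cams]
    k=[i for i in(0,1) if ms[i] is not None]
    r=fit(block(H[t],z),[cams[i] for i in k],[ms[i] for i in k],[*xy,a])
    return r,cams,ms
def go(x,y,a,z):
    """shift/turn (tool axes) from measured pose to world TCP x,y,z, jaw(y) axis of tool along direction a+90deg"""
    s=manip.read_state(); r,p,w=s["eef_rot"]; T=s["eef_pos"]
    ty=np.array([-np.cos(w-np.pi/2),-np.sin(w-np.pi/2)]) # unused
    from scipy.spatial.transform import Rotation as Ro
    R=Ro.from_euler("xyz",[r,p,w]).as_matrix(); d=R.T@(np.array([x,y,z])-T)
    ja=np.arctan2(R[1,1],R[0,1]); da=(a+np.pi/2-ja+np.pi/2)%np.pi-np.pi/2
    return dict(t=round(s["clock"],2),d=np.round(d,1),roll=round(-np.degrees(da),1),z=round(T[2],1),F=np.round(s["wrist_force"],1),gap=round(s["finger_gap"],1),q6=round(s["joints"][5],2))
E
python3 - <<'E'
from h import *
import json
c=manip.camera("top")
f=lambda u,v:(u/1.9+90-.25,v/1.9+110-.25)
print("tips",back(c,[f(525,196),f(603,239),f(683,284)],222).round(0).tolist())
print("plate",back(c,[f(150,186),f(221,333),f(142,377)],10).round(0).tolist(),"knob",back(c,[f(88,228)],182).round(0).tolist())
for t,uv in dict(yellow=(255,128),blue=(378,158),red=(329,265)).items():
    g=back(c,[f(*uv)],H[t]+92+10)[0]; 
    r,cams,ms=see(t,g[:2],dict(yellow=-.1,blue=.4,red=-.3)[t])
    print(t,g.round(0),r.x.round(3),r.fun,[m is not None for m in ms])
E
```

```text
tips [[524.0, -189.0, 222.0], [477.0, -274.0, 222.0], [428.0, -361.0, 222.0]]
plate [[571.0, 282.0, 10.0], [371.0, 176.0, 10.0], [313.0, 278.0, 10.0]] knob [[489.0, 306.0, 182.0]]
yellow [623. 125. 132.] [6.20514e+02 1.24481e+02 2.23000e-01] 0.21614521741867065 [True, True]
blue [584. -28. 142.] [ 5.82811e+02 -2.94070e+01  3.98000e-01] 0.21563076972961426 [True, True]
red [451.  30. 152.] [ 4.50304e+02  2.93110e+01 -2.97000e-01] 0.32800257205963135 [True, True]
```

```bash
cat >> h.py <<'E'
GP=[box(-92,142,-60,60,0,10),box(111,136,-25,25,10,160),box(10,95,-9,9,110,134),box(63,97,-17,17,170,182)]
RP=[b for y in(-100,0,100) for b in(box(-28,63,y-4,y+4,196,204),box(-36,-28,y-4,y+4,196,224))]
def edges(c,b,p): return [proj(c,place(b,*p))[[i,j]] for i in range(8) for j in range(i) if bin(i^j).count("1")==1]
E
cat > ov.py <<'E'
from h import *
cams=[manip.camera(n) for n in("scene","top")]
ms=[pick("gauge_stand",c,(440,275),40) for c in cams]; print([None if m is None else m.sum() for m in ms])
g=fit(GP,[c for c,m in zip(cams,ms) if m is not None],[m for m in ms if m is not None],[423,270,.49]); print("gauge",g.x.round(3),g.fun)
gx=[423,270,.49]; rx=[508,-292,-.509]
items=[(GP,gx,(0,255,0)),(RP,rx,(0,255,0)),(block(30),[620.5,124.5,.223],(0,255,255)),(block(40),[582.8,-29.4,.398],(255,200,0)),(block(50),[450.3,29.3,-.297],(0,0,255))]
for c,n,(x0,y0,w,h) in zip(cams,("s","t"),((105,160,280,180),(115,150,360,190))):
    S=800/w; im=cv2.resize(np.ascontiguousarray(c["img"][y0:y0+h,x0:x0+w,::-1]),None,fx=S,fy=S,interpolation=cv2.INTER_CUBIC)
    for L,p,col in items:
        for b in (L[:2] if len(L)==6 and L is not items[1][0] else L):
            for e in edges(c,b,p): q=np.round(((e+.5-[x0,y0])*S)*16).astype(int); cv2.line(im,tuple(map(int,q[0])),tuple(map(int,q[1])),col,1,cv2.LINE_AA,4)
    cv2.imwrite(f"pics/ov_{n}.png",im)
E
python3 ov.py
```

```text
[np.float32(2097.0), np.float32(4787.0)]
gauge [418.974 268.524   0.488] 0.15592437982559204
```

View pics/ov_t.png

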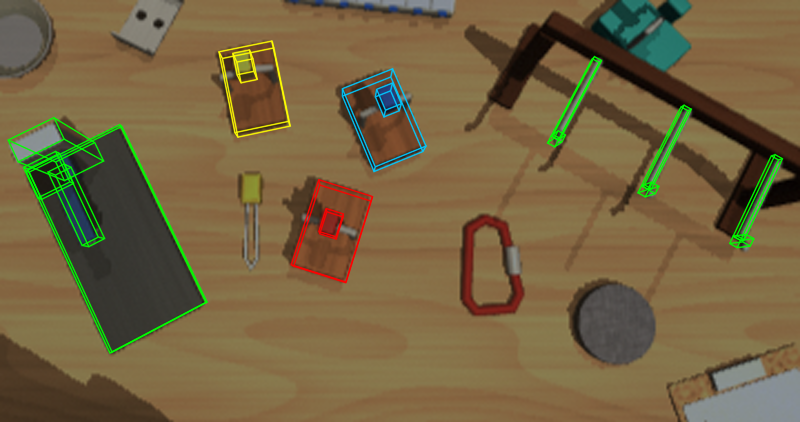

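View pics/ov_s.png

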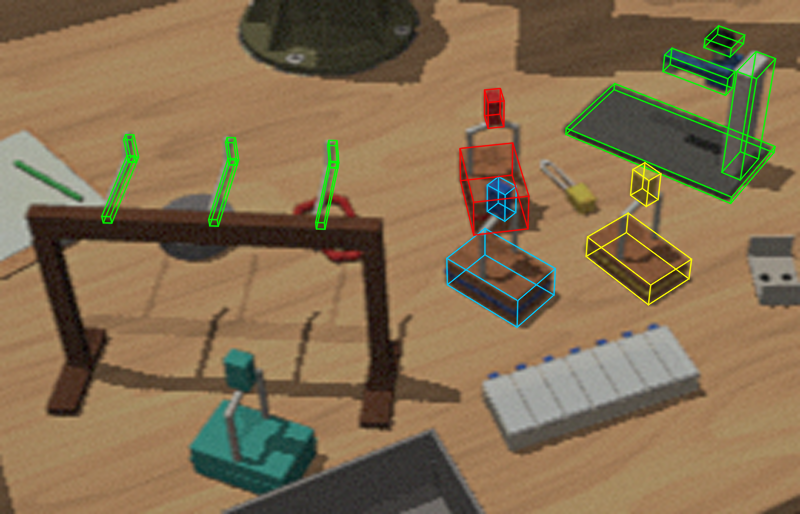

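Overlays agree with the picture to about 2 mm in both views. First I go above yellow.

```bash
python3 -c "
from h import *
print(go(620.5,124.5,.223,200))"
```

```text
{'t': 2.45, 'd': array([-497.3, -158.6,   13.4]), 'roll': np.float64(-39.6), 'z': np.float64(213.4), 'F': array([ 0.1, -1. , -0.5]), 'gap': 94.1, 'q6': np.float64(-0.07)}
```

send_rows(
  series=[
    [[1,-50,-16,0,-4],[1,-100,-32,0,-8],[1,-150,-48,0,-12],[1,-200,-64,0,-16],[1,-250,-80,0,-20],[1,-300,-96,0,-24],[1,-345,-110,0,-28],[1,-390,-124,0,-32],[1,-430,-137,0,-36],[1,-465,-148,0,-39.6]],
  ],
)

```text
clock: 3.45
eef_pos: [598.0, 146.1, 213.3]
eef_rot: [-3.141, 0.0, -2.918]
wrist_force: [-0.5, 1.4, -0.8]
finger_gap: 93.7
```

```bash
python3 -c "
from h import *
r,_,m=see('yellow',(620.5,124.5),.223); print(r.x.round(3),r.fun,[x is not None for x in m]); print(go(620.5,124.5,.223,150),go(619.5,124,.223,116))"
```

```text
[6.17552e+02 1.23411e+02 2.66000e-01] 0.9353816509246826 [True, True]
{'t': 3.65, 'd': array([-18.3, -28.3,  62.9]), 'roll': np.float64(-0.1), 'z': np.float64(212.9), 'F': array([ 0. , -0.5,  0.2]), 'gap': 94.0, 'q6': np.float64(-1.61)} {'t': 3.65, 'd': array([-17.3, -28.6,  96.9]), 'roll': np.float64(-0.1), 'z': np.float64(212.9), 'F': array([ 0. , -0.5,  0.2]), 'gap': 94.0, 'q6': np.float64(-1.61)}
```

send_rows(
  series=[
    [[1,-18,-28.5,0,0],[1,-18,-28.5,40,0],[1,-18,-28.5,75,0],[1,-18,-28.5,97,0],[1,-18,-28.5,97,0],[0,-18,-28.5,97,0],[0,-18,-28.5,97,0],[0,-18,-28.5,97,0],[0,-18,-28.5,97,0],[0,-18,-28.5,97,0]],
  ],
  newtons=30,
)

```text
clock: 4.65
eef_pos: [620.4, 124.7, 116.9]
eef_rot: [-3.142, 0.001, -2.919]
wrist_force: [0.8, 0.5, -0.1]
finger_gap: 57.4
```

send_rows(
  series=[
    [[0,0,0,0,0],[0,0,0,0,0],[0,0,0,0,0],[0,0,0,-20,0],[0,0,0,-50,0],[0,0,0,-80,0],[0,0,0,-80,0],[0,0,0,-80,0]],
  ],
)

```text
clock: 5.45
eef_pos: [620.3, 124.7, 196.5]
eef_rot: [-3.142, 0.001, -2.919]
wrist_force: [-0.8, 0.8, -0.4]
finger_gap: 0.2
```

```bash
cat >> h.py <<'E'
G=np.array([421,269.5,.489]); Rl=np.array([508,-292,-.509])
def gp(x,y=0): return (G[0]+x*np.cos(G[2])-y*np.sin(G[2]),G[1]+x*np.sin(G[2])+y*np.cos(G[2]))
def rp(x,y): return (Rl[0]+x*np.cos(Rl[2])-y*np.sin(Rl[2]),Rl[1]+x*np.sin(Rl[2])+y*np.cos(Rl[2]))
E
python3 -c "
from h import *
c=manip.camera('scene');cv2.imwrite('pics/g1.png',cv2.resize(c['img'][130:300,240:440,::-1],None,fx=3,fy=3))
print(go(*gp(-95),G[2],196)); print(manip.read_state()['joints'].round(2))"
```

```text
{'t': 5.5, 'd': array([ 2.538e+02,  1.601e+02, -2.000e-01]), 'roll': np.float64(-15.3), 'z': np.float64(195.5), 'F': array([ 0.1,  1.1, -0.7]), 'gap': 0.8, 'q6': np.float64(-1.65)}
[ 0.14  0.5   1.29 -0.    1.36 -1.65]
```

View pics/g1.png

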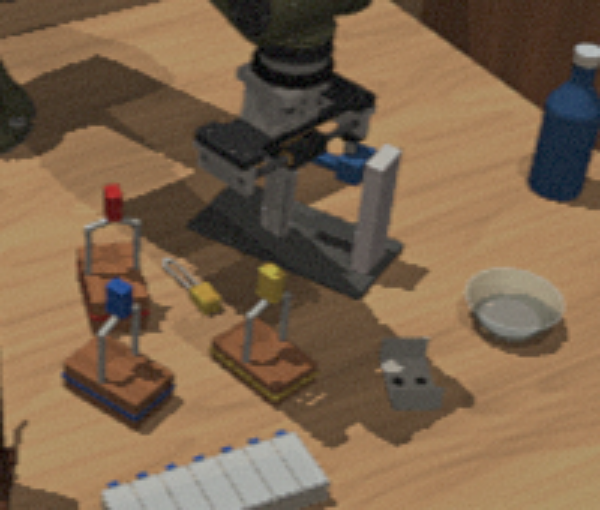

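The gripper lifted before the fingers had shut. They close at only about 75 mm/s, and yellow is still in place. I'll redo it with a smaller opening and a longer wait.

send_rows(
  series=[
    [[0.5,0,0,0,0],[0.5,0,0,0,0],[0.5,0,0,0,0],[0.5,0,0,0,0],[0.5,0,0,0,0],[0.5,0,0,0,0],[0.5,0,0,0,0],[0.5,0,0,30,0],[0.5,0,0,60,0],[0.5,0,0,80,0]],
  ],
)

```text
clock: 6.5
eef_pos: [619.7, 124.6, 114.4]
eef_rot: [3.141, -0.002, -2.919]
wrist_force: [0.0, -0.2, -0.3]
finger_gap: 46.9
```

send_rows(
  series=[
    [[0,0,0,0,0],[0,0,0,0,0],[0,0,0,0,0],[0,0,0,0,0],[0,0,0,0,0],[0,0,0,0,0],[0,0,0,0,0],[0,0,0,0,0]],
  ],
)

```text
clock: 7.3
eef_pos: [620.8, 124.8, 117.7]
eef_rot: [-3.141, 0.002, -2.919]
wrist_force: [-0.2, 0.4, 7.0]
finger_gap: 18.0
```

send_rows(
  series=[
    [[0,0,0,-10,0],[0,0,0,-40,0],[0,0,0,-70,0],[0,0,0,-80,0],[0,0,0,-80,0]],
  ],
)

```text
clock: 7.8
eef_pos: [620.7, 124.7, 197.6]
eef_rot: [-3.141, 0.002, -2.919]
wrist_force: [-0.7, 0.9, -2.7]
finger_gap: 17.8
```

```bash
python3 -c "
from h import *
print(go(*gp(-95),G[2],196)); s=manip.read_state(); print(s['eef_pos'],s['joints'].round(2))
c=manip.camera('top');cv2.imwrite('pics/g2.png',cv2.resize(c['img'][130:300,115:315,::-1],None,fx=3,fy=3))"
```

```text
{'t': 7.8, 'd': array([254.5, 160.2,   1.1]), 'roll': np.float64(-15.3), 'z': np.float64(197.6), 'F': array([-0.7,  0.9, -2.7]), 'gap': 17.8, 'q6': np.float64(-1.65)}
[620.66635741 124.70967163 197.63750059] [ 0.14  0.5   1.28 -0.    1.36 -1.65]
```

send_rows(
  series=[
    [[0,25,16,0,-1.5],[0,55,35,0,-3.5],[0,90,57,0,-5.5],[0,125,79,0,-8],[0,160,101,0,-10],[0,190,120,0,-12],[0,218,137,0,-13.5],[0,240,151,0,-15],[0,254.5,160,0,-15.3],[0,254.5,160,0,-15.3]],
  ],
)

```text
clock: 8.85
eef_pos: [334.9, 224.8, 195.2]
eef_rot: [3.141, -0.002, -2.65]
wrist_force: [0.3, 0.1, -3.1]
finger_gap: 17.9
```

send_rows(
  series=[
    [[0,0,0,25,0],[0,0,0,50,0],[0,0,0,61,0],[0,0,0,61,0],[0,0,0,61,0]],
  ],
)

```text
clock: 9.35
eef_pos: [337.2, 224.6, 135.8]
eef_rot: [-3.142, -0.0, -2.653]
wrist_force: [0.6, -0.8, -2.8]
finger_gap: 18.0
```

```bash
python3 -c "
from h import *
print(go(*gp(-15),G[2],133.5)); s=manip.read_state(); print(s['eef_pos'],s['joints'].round(2))
c=[manip.camera(n) for n in('scene','top')]
a=c[0]['img'][140:260,280:400,::-1];b=c[1]['img'][180:320,90:250,::-1]
cv2.imwrite('pics/g3.png',np.hstack([cv2.resize(a,(400,400)),cv2.resize(b,(400,350)).copy() if 0 else cv2.copyMakeBorder(cv2.resize(b,(400,350)),0,50,0,0,0)]))"
```

```text
{'t': 9.35, 'd': array([-80.1,   0.3,   2.3]), 'roll': np.float64(0.0), 'z': np.float64(135.8), 'F': array([ 0.6, -0.8, -2.8]), 'gap': 18.0, 'q6': np.float64(-1.56)}
[337.21259897 224.61293127 135.83408928] [ 0.5   0.06  1.99 -0.    1.08 -1.56]
```

View pics/g3.png

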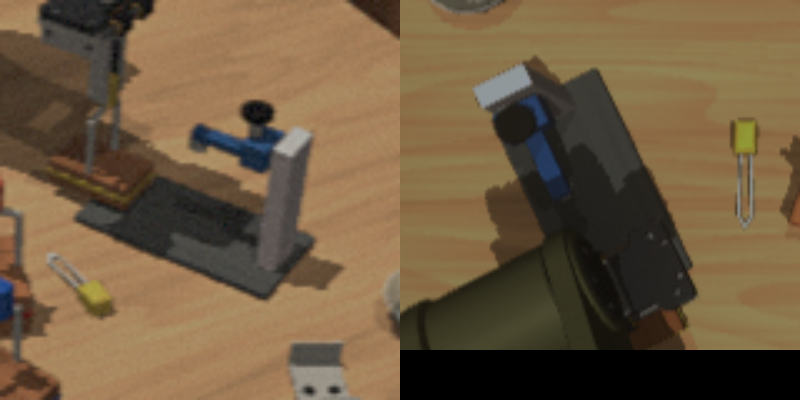

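send_rows(
  series=[
    [[0,-15,0,2,0],[0,-35,0,3,0],[0,-55,0,4,0],[0,-70,0,4,0],[0,-80,0,4,0],[0,-80,0,4,0],[0,-80,0,6,0],[0,-80,0,8,0],[0,-80,0,8,0]],
  ],
)

```text
clock: 10.35
eef_pos: [407.2, 262.2, 127.8]
eef_rot: [3.142, 0.001, -2.652]
wrist_force: [0.3, 0.1, 0.8]
finger_gap: 17.5
```

```bash
python3 -c "
from h import *
print(go(*gp(-15),G[2],127.7))
c=[manip.camera(n) for n in('scene','top')]
a=c[0]['img'][140:260,280:400,::-1];cv2.imwrite('pics/g4.png',cv2.resize(a,(600,600)))"
```

```text
{'t': 10.35, 'd': array([-0.6, -0. ,  0.1]), 'roll': np.float64(0.0), 'z': np.float64(127.8), 'F': array([0.3, 0.1, 0.8]), 'gap': 17.5, 'q6': np.float64(-1.56)}
```

View pics/g4.png

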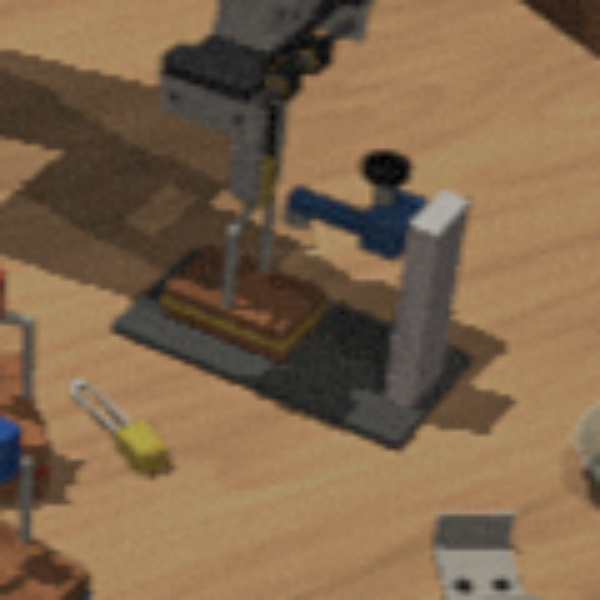

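send_rows(
  series=[
    [[0.4,0,0,0,0],[0.4,0,0,0,0],[0.4,0,0,0,0],[0.4,0,0,0,0],[0.4,0,0,0,0],[0.4,0,0,-30,0],[0.4,0,0,-75,0],[0.4,0,0,-90,0],[0,-40,0,-90,0],[0,-80,0,-90,0]],
  ],
)

```text
clock: 11.45
eef_pos: [479.0, 300.5, 218.8]
eef_rot: [3.142, 0.003, -2.652]
wrist_force: [1.3, 0.6, -0.1]
finger_gap: 25.0
```

send_rows(
  series=[
    [[0,-15,0,0,0],[0,-15,0,0,0],[0,-15,0,0,0],[0,-15,0,20,0],[0,-15,0,40,0],[0,-15,0,60,0],[0,-15,0,80,0],[0,-15,0,90,0],[0,-15,0,90,0]],
  ],
)

```text
clock: 12.35
eef_pos: [490.7, 306.7, 127.4]
eef_rot: [3.142, -0.0, -2.652]
wrist_force: [-3.0, -2.1, 6.6]
finger_gap: 0.6
```

```bash
python3 -c "
from h import *
print(go(*gp(80),G[2],120))
c=[manip.camera(n) for n in('scene','top')]
a=c[0]['img'][140:260,280:400,::-1];cv2.imwrite('pics/g5.png',cv2.resize(a,(600,600)))"
```

```text
{'t': 12.35, 'd': array([-1. , -0.1,  7.4]), 'roll': np.float64(0.0), 'z': np.float64(127.4), 'F': array([-3. , -2.1,  6.6]), 'gap': 0.6, 'q6': np.float64(-1.56)}
```

View pics/g5.png

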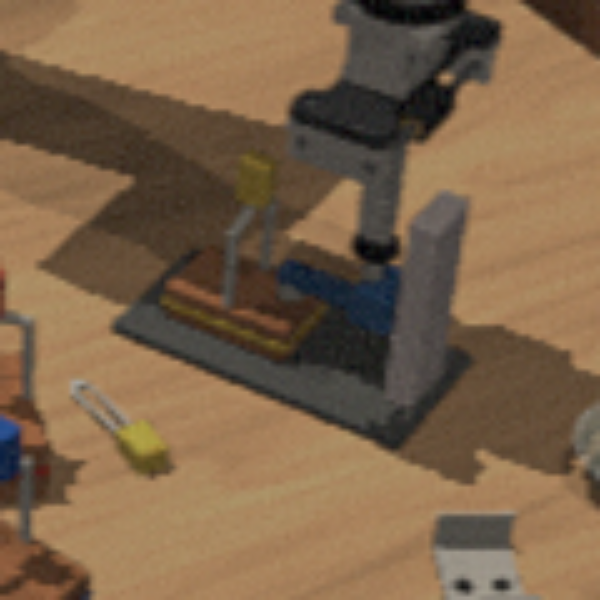

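send_rows(
  series=[
    [[0,0,0,4,0],[0,0,0,7,0],[0,0,0,8,0],[0,0,0,8,0],[0,0,0,8,0],[0,0,0,8,0]],
  ],
)

```text
clock: 13.05
eef_pos: [490.9, 306.8, 120.9]
eef_rot: [3.142, 0.0, -2.652]
wrist_force: [-3.9, -1.3, 6.7]
finger_gap: 0.3
```

```bash
python3 -c "
from h import *
print(go(*gp(80),G[2],120))"
```

```text
{'t': 13.05, 'd': array([-0.8, -0.1,  0.9]), 'roll': np.float64(0.0), 'z': np.float64(120.9), 'F': array([-3.9, -1.3,  6.7]), 'gap': 0.3, 'q6': np.float64(-1.56)}
```

send_rows(
  series=[
    [[0,0,0,1,0],[0,0,0,2,0],[0,0,0,2,0],[0,0,0,2,0],[0,0,0,2,0],[0,0,0,2,0]],
  ],
)

```text
clock: 13.65
eef_pos: [491.0, 306.8, 120.1]
eef_rot: [-3.142, 0.001, -2.652]
wrist_force: [-8.0, -4.0, 17.4]
finger_gap: 0.6
```

send_rows(
  series=[
    [[0,0,0,1,0],[0,0,0,1,0],[0,0,0,1,0],[0,0,0,1,0],[0,0,0,1,0],[0,0,0,1,0]],
  ],
)

```text
clock: 14.25
eef_pos: [491.1, 306.9, 120.0]
eef_rot: [-3.142, 0.002, -2.652]
wrist_force: [-11.0, -6.3, 26.4]
finger_gap: 0.6
```

Yellow read with 17–26 N held for over 0.6 s. Now I release the knob and fetch the block.

send_rows(
  series=[
    [[0,0,0,-10,0],[0,0,0,-25,0],[0,0,0,-40,0],[0,0,0,-55,0],[0,0,0,-75,0],[0,0,0,-100,0],[0.45,20,0,-100,0],[0.45,55,0,-100,0],[0.45,85,0,-100,0],[0.45,96,0,-100,0]],
  ],
)

```text
clock: 15.25
eef_pos: [404.6, 260.8, 217.3]
eef_rot: [-3.142, 0.0, -2.652]
wrist_force: [0.1, -0.0, 0.6]
finger_gap: 28.8
```

```bash
python3 -c "
from h import *
print(go(*gp(-15),G[2],128.5))"
```

```text
{'t': 15.25, 'd': array([-3.6, -0.1, 88.8]), 'roll': np.float64(0.0), 'z': np.float64(217.3), 'F': array([ 0.1, -0. ,  0.6]), 'gap': 28.8, 'q6': np.float64(-1.56)}
```

send_rows(
  series=[
    [[0.45,-1,0,0,0],[0.45,-1,0,0,0],[0.45,-1,0,0,0],[0.45,-1,0,35,0],[0.45,-1,0,70,0],[0.45,-1,0,88,0],[0.45,-1,0,88,0],[0,-1,0,88,0],[0,-1,0,88,0],[0,-1,0,88,0]],
  ],
)

```text
clock: 16.25
eef_pos: [408.0, 262.5, 129.5]
eef_rot: [-3.142, 0.002, -2.652]
wrist_force: [-0.1, 0.0, 1.2]
finger_gap: 21.7
```

send_rows(
  series=[
    [[0,0,0,0,0],[0,0,0,0,0],[0,0,0,0,0],[0,0,0,0,0],[0,0,0,-5,0],[0,0,0,-5,0]],
  ],
)

```text
clock: 16.85
eef_pos: [407.4, 262.3, 133.9]
eef_rot: [3.142, 0.0, -2.652]
wrist_force: [-0.3, 0.1, -3.0]
finger_gap: 18.1
```

```bash
python3 -c "
from h import *
print(go(*gp(-15),G[2],128.5))"
```

```text
{'t': 16.85, 'd': array([-0.3, -0. ,  5.4]), 'roll': np.float64(0.0), 'z': np.float64(133.9), 'F': array([-0.3,  0.1, -3. ]), 'gap': 18.1, 'q6': np.float64(-1.56)}
```

send_rows(
  series=[
    [[0,15,0,0,0],[0,40,0,0,0],[0,65,0,0,0],[0,82,0,0,0],[0,85,0,-20,0],[0,85,0,-55,0],[0,85,0,-95,0],[0,85,0,-130,0],[0,85,0,-142,0],[0,85,0,-142,0]],
  ],
)

```text
clock: 17.85
eef_pos: [332.6, 222.4, 275.9]
eef_rot: [3.142, 0.002, -2.652]
wrist_force: [0.6, 0.4, -3.7]
finger_gap: 18.0
```

```bash
python3 -c "
from h import *
print(go(*rp(-105,-100),Rl[2],262),rp(-105,-100))"
```

```text
{'t': 17.85, 'd': array([ 228. , -502.4,   13.5]), 'roll': np.float64(57.2), 'z': np.float64(275.9), 'F': array([ 0.6,  0.4, -3.7]), 'gap': 18.0, 'q6': np.float64(-1.56)} (np.float64(367.58018807068777), np.float64(-328.1562777085332))
```

send_rows(
  series=[
    [[0,9,-20,0,2],[0,23,-50,0,6],[0,39,-85,0,10],[0,55,-120,0,14],[0,71,-155,0,18],[0,87,-190,0,22],[0,103,-226,0,26],[0,119,-262,0,30],[0,135,-298,0,34],[0,151,-334,0,38]],
  ],
)

```text
clock: 18.85
eef_pos: [355.3, -145.0, 273.2]
eef_rot: [3.141, -0.003, 2.965]
wrist_force: [0.8, 0.6, -2.2]
finger_gap: 17.6
```

```bash
python3 -c "
from h import *
print(go(*rp(-105,-100),Rl[2],262))"
```

```text
{'t': 18.85, 'd': array([ -44.3, -178.2,   10.9]), 'roll': np.float64(19.0), 'z': np.float64(273.2), 'F': array([ 0.8,  0.6, -2.2]), 'gap': 17.6, 'q6': np.float64(-1.88)}
```

send_rows(
  series=[
    [[0,-9,-35,0,4],[0,-18,-70,3,8],[0,-26,-105,6,12],[0,-34,-137,10,16],[0,-40,-160,11,19],[0,-44,-175,11,19],[0,-44.5,-178,11,19],[0,-44.5,-178,11,19],[0,-44.5,-178,11,19]],
  ],
)

```text
clock: 19.75
eef_pos: [369.2, -325.6, 264.3]
eef_rot: [3.141, -0.0, 2.638]
wrist_force: [-0.2, -0.1, -2.4]
finger_gap: 17.9
```

```bash
python3 -c "
from h import *
print(go(*rp(-105,-100),Rl[2],262),go(*rp(4,-100),Rl[2],262))
c=[manip.camera(n) for n in('scene','top')]
L=[]
for k,(x,y,w,h) in zip(c,((100,150,160,180),(350,140,160,180))): L.append(cv2.resize(k['img'][y:y+h,x:x+w,::-1],(400,450),interpolation=cv2.INTER_CUBIC))
cv2.imwrite('pics/r1.png',np.hstack(L))"
```

```text
{'t': 19.75, 'd': array([ 0.2, -3. ,  2.3]), 'roll': np.float64(0.3), 'z': np.float64(264.3), 'F': array([-0.2, -0.1, -2.4]), 'gap': 17.9, 'q6': np.float64(-1.86)} {'t': 19.75, 'd': array([-108.8,   -3.6,    2.3]), 'roll': np.float64(0.3), 'z': np.float64(264.3), 'F': array([-0.2, -0.1, -2.4]), 'gap': 17.9, 'q6': np.float64(-1.86)}
```

View pics/r1.png

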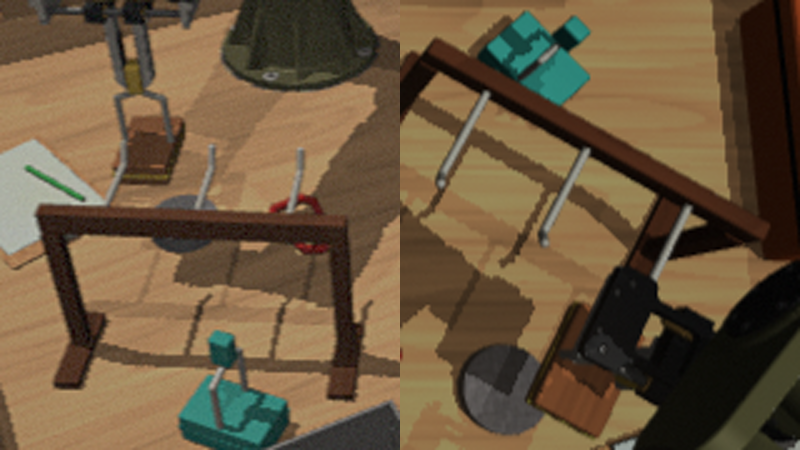

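send_rows(
  series=[
    [[0,0,-3,2,0],[0,0,-3,2,0],[0,-15,-3.5,2,0],[0,-30,-3.5,2,0],[0,-45,-3.5,2,0],[0,-60,-3.5,2,0],[0,-75,-3.5,2,0],[0,-90,-3.5,2,0],[0,-105,-3.5,2,0],[0,-109,-3.5,2,0]],
  ],
)

```text
clock: 20.85
eef_pos: [463.5, -382.6, 261.9]
eef_rot: [3.141, -0.001, 2.637]
wrist_force: [-0.2, 0.1, -3.3]
finger_gap: 17.7
```

```bash
python3 -c "
from h import *
print(go(*rp(4,-100),Rl[2],225))
c=[manip.camera(n) for n in('scene','top')]
L=[]
for k,(x,y,w,h) in zip(c,((100,150,160,180),(370,160,120,135))): L.append(cv2.resize(k['img'][y:y+h,x:x+w,::-1],(400,450),interpolation=cv2.INTER_CUBIC))
cv2.imwrite('pics/r2.png',np.hstack(L))"
```

```text
{'t': 20.85, 'd': array([ 1.3,  0.8, 36.9]), 'roll': np.float64(0.2), 'z': np.float64(261.9), 'F': array([-0.2,  0.1, -3.3]), 'gap': 17.7, 'q6': np.float64(-1.82)}
```

View pics/r2.png

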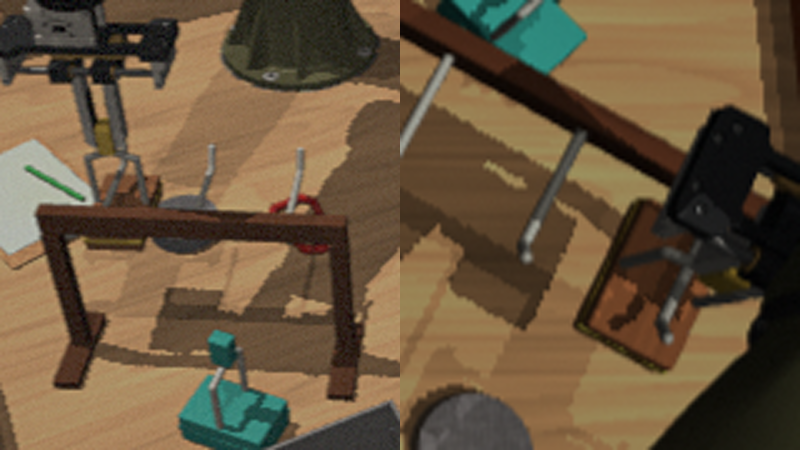

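send_rows(
  series=[
    [[0,0,0,10,0],[0,0,0,20,0],[0,0,0,28,0],[0,0,0,33,0],[0,0,0,35,0],[0,0,0,36,0],[0,0,0,37,0],[0,0,0,37,0]],
  ],
)

```text
clock: 21.75
eef_pos: [462.9, -382.4, 226.0]
eef_rot: [-3.141, 0.001, 2.636]
wrist_force: [-1.0, 0.8, 0.1]
finger_gap: 17.7
```

send_rows(
  series=[
    [[0.4,0,0,0,0],[0.4,0,0,0,0],[0.4,0,0,0,0],[0.4,0,0,0,0],[0.4,0,0,0,0],[0.4,0,0,-20,0],[0.4,0,0,-50,0],[0.4,0,0,-70,0],[0.4,40,0,-70,0],[0.4,80,0,-70,0]],
  ],
)

```text
clock: 22.75
eef_pos: [392.2, -343.2, 295.2]
eef_rot: [-3.142, 0.0, 2.637]
wrist_force: [-0.5, 0.5, 1.0]
finger_gap: 37.5
```

```bash
python3 -c "
from h import *
print(go(582.8,-29.4,.398,215))
c=[manip.camera(n) for n in('scene','top')]
L=[]
for k,(x,y,w,h) in zip(c,((100,150,200,150),(370,160,160,120))): L.append(cv2.resize(k['img'][y:y+h,x:x+w,::-1],(400,300),interpolation=cv2.INTER_CUBIC))
cv2.imwrite('pics/r3.png',np.hstack(L))
for t,p in dict(blue=(582.8,-29.4,.398),red=(450.3,29.3,-.297)).items():
  r,_,m=see(t,p[:2],p[2]); print(t,r.x.round(3),r.fun)"
```

```text
{'t': 22.75, 'd': array([-15. , 366.8,  80.2]), 'roll': np.float64(-51.7), 'z': np.float64(295.2), 'F': array([-0.5,  0.5,  1. ]), 'gap': 37.5, 'q6': np.float64(-1.85)}
blue [ 5.83257e+02 -3.04040e+01  3.81000e-01] 0.18776428699493408
red [ 4.51079e+02  3.00540e+01 -2.86000e-01] 0.3393822908401489
```

View pics/r3.png

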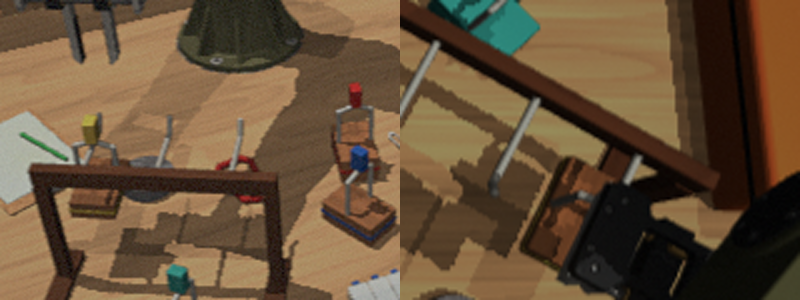

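send_rows(
  series=[
    [[0.5,0,20,0,-3],[0.5,-2,55,0,-8],[0.5,-4,95,0,-14],[0.5,-5,135,0,-20],[0.5,-7,177,0,-26],[0.5,-9,220,0,-32],[0.5,-11,262,0,-38],[0.5,-13,304,0,-44],[0.5,-14,342,0,-50],[0.5,-15,367,10,-52]],
  ],
)

```text
clock: 24.25
eef_pos: [585.2, -27.4, 285.9]
eef_rot: [-3.141, 0.001, -2.734]
wrist_force: [0.1, 0.1, -0.0]
finger_gap: 47.2
```

```bash
python3 -c "
from h import *
print(go(583.1,-30,.388,128))"
```

```text
{'t': 24.25, 'd': array([  3.1,  -1.5, 157.9]), 'roll': np.float64(1.1), 'z': np.float64(285.9), 'F': array([ 0.1,  0.1, -0. ]), 'gap': 47.2, 'q6': np.float64(-2.09)}
```

send_rows(
  series=[
    [[0.5,3,-1.5,40,1],[0.5,3,-1.5,80,1],[0.5,3,-1.5,120,1],[0.5,3,-1.5,145,1],[0.5,3,-1.5,157.5,1],[0.5,3,-1.5,157.5,1],[0,3,-1.5,157.5,1],[0,3,-1.5,157.5,1],[0,3,-1.5,157.5,1],[0,3,-1.5,157.5,1]],
  ],
)

```text
clock: 25.25
eef_pos: [581.7, -32.3, 128.7]
eef_rot: [-3.141, 0.001, -2.757]
wrist_force: [-0.2, 0.7, 0.9]
finger_gap: 18.5
```

send_rows(
  series=[
    [[0,0,0,0,0],[0,0,0,0,0],[0,0,0,0,0],[0,0,0,0,0],[0,0,0,-10,0],[0,0,0,-40,0],[0,0,0,-75,0],[0,0,0,-100,0],[0,0,0,-100,0]],
  ],
)

```text
clock: 26.15
eef_pos: [582.5, -32.5, 231.5]
eef_rot: [-3.139, 0.005, -2.757]
wrist_force: [0.5, -0.1, -3.2]
finger_gap: 17.6
```

```bash
python3 -c "
from h import *
print(go(*gp(-97),G[2],228))"
```

```text
{'t': 26.15, 'd': array([132.9, 330.5,   1.9]), 'roll': np.float64(-6.0), 'z': np.float64(231.5), 'F': array([ 0.5, -0.1, -3.2]), 'gap': 17.6, 'q6': np.float64(-2.07)}
```

send_rows(
  series=[
    [[0,0,0,-40,0],[0,0,0,-80,0],[0,10,25,-88,0],[0,24,60,-88,-1],[0,40,100,-88,-2],[0,56,140,-88,-3],[0,72,180,-88,-4],[0,88,220,-88,-5],[0,103,257,-88,-6],[0,117,290,-60,-6]],
  ],
)

```text
clock: 27.15
eef_pos: [363.5, 193.9, 288.7]
eef_rot: [-3.141, 0.004, -2.651]
wrist_force: [1.0, 0.9, -3.6]
finger_gap: 17.8
```

```bash
python3 -c "
from h import *
print(go(*gp(-97),G[2],146))"
```

```text
{'t': 27.15, 'd': array([ 11.2,  39.8, 142.6]), 'roll': np.float64(0.1), 'z': np.float64(288.7), 'F': array([ 1. ,  0.9, -3.6]), 'gap': 17.8, 'q6': np.float64(-1.66)}
```

send_rows(
  series=[
    [[0,6,20,10,0],[0,11,36,30,0],[0,12,39.5,65,0],[0,12,39.5,100,0],[0,12,39.5,130,0],[0,12,39.5,142,0],[0,12,39.5,142,0],[0,12,39.5,142,0]],
  ],
)

```text
clock: 27.95
eef_pos: [334.9, 221.7, 145.8]
eef_rot: [-3.142, -0.001, -2.652]
wrist_force: [-0.1, -0.5, -3.0]
finger_gap: 17.9
```

```bash
python3 -c "
from h import *
print(go(*gp(-15),G[2],138.6))"
```

```text
{'t': 27.95, 'd': array([-83.5,   1.7,   7.1]), 'roll': np.float64(0.0), 'z': np.float64(145.8), 'F': array([-0.1, -0.5, -3. ]), 'gap': 17.9, 'q6': np.float64(-1.57)}
```

send_rows(
  series=[
    [[0,-15,1.5,1,0],[0,-35,1.5,2,0],[0,-55,1.5,3,0],[0,-72,1.5,3,0],[0,-83,1.5,3,0],[0,-83,1.5,4,0],[0,-83,1.5,6,0],[0,-83,1.5,7,0],[0,-83,1.5,7.5,0],[0,-83,1.5,7.5,0]],
  ],
)

```text
clock: 28.95
eef_pos: [407.4, 262.0, 138.6]
eef_rot: [-3.142, 0.0, -2.652]
wrist_force: [-0.8, -0.1, -3.0]
finger_gap: 17.7
```

```bash
python3 -c "
from h import *
print(go(*gp(-15),G[2],138.6))"
```

```text
{'t': 28.95, 'd': array([-0.5,  0.2, -0. ]), 'roll': np.float64(0.0), 'z': np.float64(138.6), 'F': array([-0.8, -0.1, -3. ]), 'gap': 17.7, 'q6': np.float64(-1.56)}
```

send_rows(
  series=[
    [[0,0,0,0.7,0],[0,0,0,1,0],[0,0,0,1,0],[0,0,0,1,0]],
  ],
)

```text
clock: 29.35
eef_pos: [407.6, 262.2, 138.5]
eef_rot: [-3.142, 0.001, -2.652]
wrist_force: [-4.3, -3.3, 9.3]
finger_gap: 17.6
```

send_rows(
  series=[
    [[0.4,0,0,-1,0],[0.4,0,0,-1,0],[0.4,0,0,-1,0],[0.4,0,0,-1,0],[0.4,0,0,-1,0],[0.4,0,0,-30,0],[0.4,0,0,-75,0],[0.4,0,0,-90,0],[0,-40,0,-90,0],[0,-80,0,-90,0]],
  ],
)

```text
clock: 30.35
eef_pos: [479.2, 300.4, 228.8]
eef_rot: [-3.142, 0.003, -2.652]
wrist_force: [1.0, -0.7, -0.5]
finger_gap: 25.1
```

send_rows(
  series=[
    [[0,-15,0,0,0],[0,-15,0,0,0],[0,-15,0,10,0],[0,-15,0,25,0],[0,-15,0,45,0],[0,-15,0,65,0],[0,-15,0,80,0],[0,-15,0,91,0],[0,-15,0,91,0],[0,-15,0,91,0]],
  ],
)

```text
clock: 31.35
eef_pos: [490.7, 306.5, 136.9]
eef_rot: [3.142, -0.001, -2.652]
wrist_force: [-3.8, -2.0, 5.6]
finger_gap: 0.7
```

```bash
python3 -c "
from h import *
print(go(*gp(80),G[2],130))
c=manip.camera('scene')
cv2.imwrite('pics/g6.png',cv2.resize(c['img'][140:260,280:400,::-1],(480,480)))"
```

```text
{'t': 31.35, 'd': array([-1.1,  0.1,  6.9]), 'roll': np.float64(0.0), 'z': np.float64(136.9), 'F': array([-3.8, -2. ,  5.6]), 'gap': 0.7, 'q6': np.float64(-1.57)}
```

View pics/g6.png

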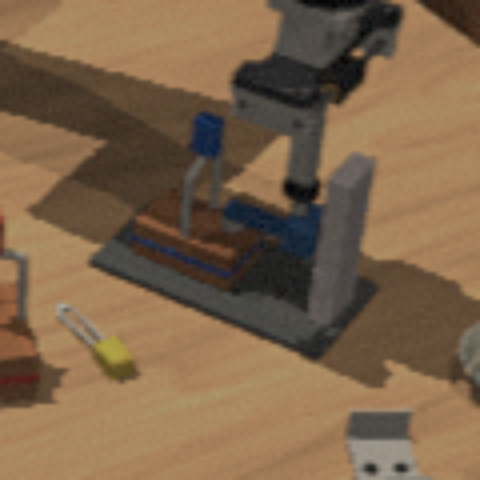

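Blue stands on the anvil with the foot just above it. I press down to read it.

send_rows(
  series=[
    [[0,0,0,4,0],[0,0,0,7,0],[0,0,0,8,0],[0,0,0,9,0],[0,0,0,9,0],[0,0,0,9,0],[0,0,0,9,0]],
  ],
)

```text
clock: 32.1
eef_pos: [491.1, 306.7, 130.1]
eef_rot: [-3.142, 0.001, -2.652]
wrist_force: [-8.8, -5.9, 21.9]
finger_gap: 0.4
```

send_rows(
  series=[
    [[0,0,0,1,0],[0,0,0,1,0],[0,0,0,1,0],[0,0,0,1,0],[0,0,0,1,0],[0,0,0,1,0]],
  ],
)

```text
clock: 32.7
eef_pos: [491.2, 306.8, 129.9]
eef_rot: [-3.142, 0.002, -2.652]
wrist_force: [-11.4, -7.0, 29.4]
finger_gap: 0.6
```

send_rows(
  series=[
    [[0,0,0,-10,0],[0,0,0,-25,0],[0,0,0,-40,0],[0,0,0,-55,0],[0,0,0,-75,0],[0,0,0,-101,0],[0.45,20,0,-101,0],[0.45,55,0,-101,0],[0.45,85,0,-101,0],[0.45,95.5,0,-101,0]],
  ],
)

```text
clock: 33.7
eef_pos: [405.2, 260.9, 228.0]
eef_rot: [-3.142, 0.0, -2.652]
wrist_force: [0.1, 0.3, 0.0]
finger_gap: 29.3
```

send_rows(
  series=[
    [[0.45,-0.5,0,0,0],[0.45,-0.5,0,0,0],[0.45,-0.5,0,0,0],[0.45,-0.5,0,35,0],[0.45,-0.5,0,70,0],[0.45,-0.5,0,89,0],[0.45,-0.5,0,89,0],[0,-0.5,0,89,0],[0,-0.5,0,89,0],[0,-0.5,0,89,0]],
  ],
)

```text
clock: 34.7
eef_pos: [408.1, 262.4, 139.5]
eef_rot: [-3.142, 0.002, -2.652]
wrist_force: [-0.5, -0.1, 0.5]
finger_gap: 21.9
```

send_rows(
  series=[
    [[0,0,0,0,0],[0,0,0,0,0],[0,0,0,0,0],[0,0,0,0,0],[0,0,0,-5,0],[0,0,0,-5,0],[0,0,0,-5,0]],
  ],
)

```text
clock: 35.4
eef_pos: [407.5, 262.1, 143.4]
eef_rot: [3.142, -0.0, -2.652]
wrist_force: [0.4, -0.4, -3.2]
finger_gap: 17.7
```

send_rows(
  series=[
    [[0,15,0,0,0],[0,40,0,0,0],[0,65,0,0,0],[0,82,0,0,0],[0,85,0,-20,0],[0,85,0,-55,0],[0,85,0,-95,0],[0,85,0,-130,0],[0,85,0,-147,0],[0,85,0,-147,0]],
  ],
)

```text
clock: 36.4
eef_pos: [333.1, 222.5, 292.2]
eef_rot: [3.142, 0.004, -2.652]
wrist_force: [0.0, -0.7, -3.0]
finger_gap: 17.6
```

send_rows(
  series=[
    [[0,9,-20,0,2],[0,23,-50,0,6],[0,39,-85,0,10],[0,55,-120,0,14],[0,71,-155,0,18],[0,87,-190,0,22],[0,103,-226,0,26],[0,116,-260,0,30],[0,126,-290,0,34],[0,130,-310,0,38]],
  ],
)

```text
clock: 37.4
eef_pos: [363.0, -114.4, 288.8]
eef_rot: [3.141, -0.002, 2.963]
wrist_force: [-0.2, 1.3, -2.6]
finger_gap: 17.7
```

```bash
python3 -c "
from h import *
print(rp(-105,0),go(*rp(-105,0),Rl[2],262))"
```

```text
(np.float64(416.3106139138994), np.float64(-240.8330528646278)) {'t': 37.4, 'd': array([ -74.9, -115. ,   26.6]), 'roll': np.float64(18.9), 'z': np.float64(288.8), 'F': array([-0.2,  1.3, -2.6]), 'gap': 17.7, 'q6': np.float64(-1.79)}
```

send_rows(
  series=[
    [[0,-12,-25,0,4],[0,-28,-55,5,8],[0,-48,-85,12,12],[0,-65,-106,20,16],[0,-75,-115,26,19],[0,-75,-115,26,19],[0,-75,-115,26,19],[0,-75,-115,26,19]],
  ],
)

```text
clock: 38.2
eef_pos: [417.2, -238.1, 264.4]
eef_rot: [3.141, -0.0, 2.638]
wrist_force: [-0.9, 0.0, -3.4]
finger_gap: 17.8
```

```bash
python3 -c "
from h import *
print(go(*rp(-105,0),Rl[2],262),go(*rp(4,0),Rl[2],262))"
```

```text
{'t': 38.2, 'd': array([-0.5, -2.9,  2.4]), 'roll': np.float64(0.3), 'z': np.float64(264.4), 'F': array([-0.9,  0. , -3.4]), 'gap': 17.8, 'q6': np.float64(-1.66)} {'t': 38.2, 'd': array([-109.5,   -3.4,    2.3]), 'roll': np.float64(0.3), 'z': np.float64(264.4), 'F': array([-0.9,  0. , -3.4]), 'gap': 17.8, 'q6': np.float64(-1.66)}
```

send_rows(
  series=[
    [[0,0,-3,2,0],[0,0,-3,2,0],[0,-15,-3,2,0],[0,-30,-3,2,0],[0,-45,-3,2,0],[0,-60,-3,2,0],[0,-75,-3,2,0],[0,-90,-3,2,0],[0,-105,-3,2,0],[0,-109,-3,2,0]],
  ],
)

```text
clock: 39.2
eef_pos: [512.1, -294.4, 262.1]
eef_rot: [3.142, -0.0, 2.637]
wrist_force: [0.3, -0.3, -2.4]
finger_gap: 17.8
```

send_rows(
  series=[
    [[0,0,0,10,0],[0,0,0,20,0],[0,0,0,28,0],[0,0,0,33,0],[0,0,0,35,0],[0,0,0,36,0],[0,0,0,37,0],[0,0,0,37,0]],
  ],
)

```text
clock: 40.0
eef_pos: [511.5, -294.2, 226.2]
eef_rot: [-3.141, 0.001, 2.636]
wrist_force: [-2.5, 1.0, 2.5]
finger_gap: 17.6
```

```bash
python3 -c "
from h import *
print(go(*rp(4,0),Rl[2],225))
c=[manip.camera(n) for n in('scene','top')]
L=[]
for k,(x,y,w,h) in zip(c,((100,150,200,150),(340,160,160,120))): L.append(cv2.resize(k['img'][y:y+h,x:x+w,::-1],(400,300),interpolation=cv2.INTER_CUBIC))
cv2.imwrite('pics/r4.png',np.hstack(L))"
```

```text
{'t': 40.0, 'd': array([0.1, 0.3, 1.2]), 'roll': np.float64(0.2), 'z': np.float64(226.2), 'F': array([-2.5,  1. ,  2.5]), 'gap': 17.6, 'q6': np.float64(-1.65)}
```

View pics/r4.png

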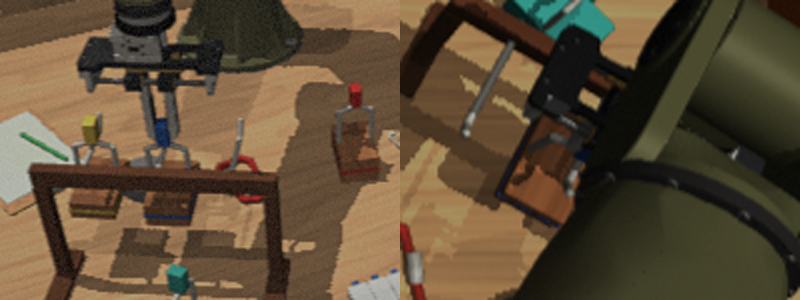

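send_rows(
  series=[
    [[0.4,0,0,0,0],[0.4,0,0,0,0],[0.4,0,0,0,0],[0.4,0,0,0,0],[0.4,0,0,0,0],[0.4,0,0,-20,0],[0.4,0,0,-50,0],[0.4,0,0,-70,0],[0.4,40,0,-70,0],[0.5,80,0,-70,0]],
  ],
)

```text
clock: 41.1
eef_pos: [440.8, -255.1, 295.1]
eef_rot: [3.142, -0.0, 2.636]
wrist_force: [-0.2, 0.6, -0.4]
finger_gap: 43.0
```

```bash
python3 -c "
from h import *
r,_,m=see('red',(451,30),-.29); print(r.x.round(3),r.fun,[x is not None for x in m])
print(go(r.x[0],r.x[1],r.x[2],230))"
```

```text
[ 4.49755e+02  3.00710e+01 -2.84000e-01] 0.20658057928085327 [True, True]
{'t': 41.3, 'd': array([131.1, 253.8,  65.9]), 'roll': np.float64(-12.7), 'z': np.float64(296.1), 'F': array([ 0.3, -0.1, -0.4]), 'gap': 46.9, 'q6': np.float64(-1.66)}
```

send_rows(
  series=[
    [[0.5,13,25,0,-1],[0.5,30,58,0,-3],[0.5,48,93,0,-5],[0.5,66,128,0,-7],[0.5,84,163,0,-9],[0.5,102,198,5,-11],[0.5,118,228,20,-12],[0.5,129,250,40,-12.7],[0.5,131,254,55,-12.7],[0.5,131,254,60,-12.7]],
  ],
)

```text
clock: 42.3
eef_pos: [450.3, 31.0, 234.1]
eef_rot: [-3.141, -0.002, 2.859]
wrist_force: [0.1, -0.6, -1.1]
finger_gap: 46.8
```

```bash
python3 -c "
from h import *
print(go(450,30,-.284,138.3))"
```

```text
{'t': 42.3, 'd': array([-0.2, -1. , 95.8]), 'roll': np.float64(0.1), 'z': np.float64(234.1), 'F': array([ 0.1, -0.6, -1.1]), 'gap': 46.8, 'q6': np.float64(-1.3)}
```

send_rows(
  series=[
    [[0.5,0,0,30,0],[0.5,0,0,65,0],[0.5,0,0,88,0],[0.5,0,0,95.5,0],[0.5,0,0,95.5,0],[0,0,0,95.5,0],[0,0,0,95.5,0],[0,0,0,95.5,0],[0,0,0,95.5,0],[0,0,0,95.5,0]],
  ],
)

```text
clock: 43.3
eef_pos: [450.0, 30.3, 140.4]
eef_rot: [3.141, 0.001, 2.858]
wrist_force: [-0.7, 1.1, 3.8]
finger_gap: 17.8
```

send_rows(
  series=[
    [[0,0,0,0,0],[0,0,0,0,0],[0,0,0,0,0],[0,0,0,0,0],[0,0,0,-10,0],[0,0,0,-40,0],[0,0,0,-75,0],[0,0,0,-90,0],[0,0,0,-90,0]],
  ],
)

```text
clock: 44.2
eef_pos: [450.4, 30.2, 232.0]
eef_rot: [3.141, 0.003, 2.858]
wrist_force: [0.3, -0.5, -3.8]
finger_gap: 17.5
```

```bash
python3 -c "
from h import *
print(go(*gp(-97),G[2],228))"
```

```text
{'t': 44.2, 'd': array([164.7, 153.8,   3.6]), 'roll': np.float64(-44.3), 'z': np.float64(232.0), 'F': array([ 0.3, -0.5, -3.8]), 'gap': 17.5, 'q6': np.float64(-1.3)}
```

send_rows(
  series=[
    [[0,12,11,0,-3],[0,30,28,0,-8],[0,50,47,0,-14],[0,72,67,0,-20],[0,94,88,0,-26],[0,116,108,0,-32],[0,136,127,0,-38],[0,152,142,0,-43],[0,163,152.5,10,-44.3],[0,164.7,153.8,30,-44.3]],
  ],
)

```text
clock: 45.2
eef_pos: [334.0, 225.1, 199.4]
eef_rot: [3.141, 0.0, -2.65]
wrist_force: [1.1, -0.1, -3.3]
finger_gap: 17.7
```

send_rows(
  series=[
    [[0,0,0,20,0],[0,0,0,40,0],[0,0,0,45,0],[0,0,0,45,0],[0,0,0,45,0]],
  ],
)

```text
clock: 45.7
eef_pos: [335.0, 224.1, 155.5]
eef_rot: [-3.142, 0.0, -2.652]
wrist_force: [-0.2, 0.1, -3.7]
finger_gap: 18.1
```

```bash
python3 -c "
from h import *
print(go(*gp(-15),G[2],150))"
```

```text
{'t': 45.7, 'd': array([-82.3,  -0.3,   5.5]), 'roll': np.float64(0.0), 'z': np.float64(155.5), 'F': array([-0.2,  0.1, -3.7]), 'gap': 18.1, 'q6': np.float64(-1.56)}
```

send_rows(
  series=[
    [[0,-15,0,0,0],[0,-35,0,1,0],[0,-55,0,2,0],[0,-72,0,2,0],[0,-82,0,2,0],[0,-82,0,3,0],[0,-82,0,4,0],[0,-82,0,5,0],[0,-82,0,5.5,0],[0,-82,0,5.5,0]],
  ],
)

```text
clock: 46.7
eef_pos: [406.8, 262.4, 150.5]
eef_rot: [-3.142, 0.001, -2.652]
wrist_force: [-4.3, -1.7, 6.6]
finger_gap: 17.8
```

send_rows(
  series=[
    [[0.4,0,0,-1,0],[0.4,0,0,-1,0],[0.4,0,0,-1,0],[0.4,0,0,-1,0],[0.4,0,0,-1,0],[0.4,0,0,-30,0],[0.4,0,0,-70,0],[0.4,0,0,-80,0],[0,-40,0,-80,0],[0,-80,0,-80,0]],
  ],
)

```text
clock: 47.7
eef_pos: [478.7, 300.7, 230.1]
eef_rot: [3.142, 0.002, -2.652]
wrist_force: [-0.2, -0.2, -0.6]
finger_gap: 25.2
```

send_rows(
  series=[
    [[0,-16,0,0,0],[0,-16,0,0,0],[0,-16,0,10,0],[0,-16,0,25,0],[0,-16,0,45,0],[0,-16,0,65,0],[0,-16,0,78,0],[0,-16,0,83,0],[0,-16,0,83,0],[0,-16,0,83,0]],
  ],
)

```text
clock: 48.7
eef_pos: [491.6, 307.5, 147.0]
eef_rot: [-3.142, -0.0, -2.652]
wrist_force: [-3.8, -1.9, 4.5]
finger_gap: 0.1
```

```bash
python3 -c "
from h import *
print(go(*gp(80),G[2],140))
c=manip.camera('scene')
cv2.imwrite('pics/g7.png',cv2.resize(c['img'][140:260,280:400,::-1],(480,480)))"
```

```text
{'t': 48.7, 'd': array([ 0.2, -0.4,  7. ]), 'roll': np.float64(0.0), 'z': np.float64(147.0), 'F': array([-3.8, -1.9,  4.5]), 'gap': 0.1, 'q6': np.float64(-1.56)}
```

View pics/g7.png

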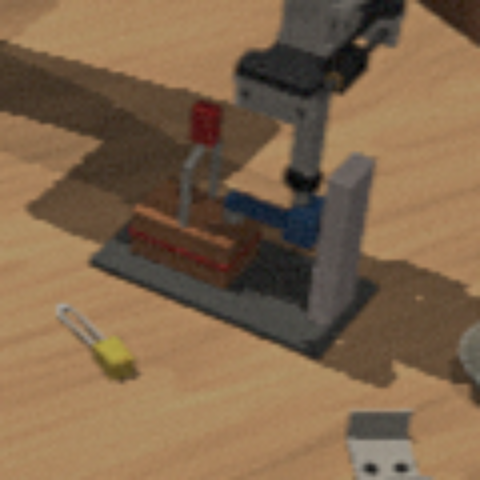

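Red stands on the anvil under the foot. I press it.

send_rows(
  series=[
    [[0,0,0,4,0],[0,0,0,7,0],[0,0,0,8,0],[0,0,0,9,0],[0,0,0,9,0],[0,0,0,9,0],[0,0,0,9,0]],
  ],
)

```text
clock: 49.45
eef_pos: [492.2, 307.8, 140.0]
eef_rot: [-3.142, 0.002, -2.652]
wrist_force: [-8.7, -4.1, 21.7]
finger_gap: 0.3
```

send_rows(
  series=[
    [[0,0,0,1,0],[0,0,0,1,0],[0,0,0,1,0],[0,0,0,1,0],[0,0,0,1,0],[0,0,0,1,0]],
  ],
)

```text
clock: 50.05
eef_pos: [492.3, 307.9, 139.9]
eef_rot: [-3.141, 0.003, -2.652]
wrist_force: [-12.3, -7.5, 29.1]
finger_gap: 0.4
```

send_rows(
  series=[
    [[0,0,0,-10,0],[0,0,0,-25,0],[0,0,0,-40,0],[0,0,0,-55,0],[0,0,0,-75,0],[0,0,0,-93,0],[0.45,20,0,-93,0],[0.45,55,0,-93,0],[0.45,85,0,-93,0],[0.45,96,0,-93,0]],
  ],
)

```text
clock: 51.05
eef_pos: [405.7, 261.8, 229.9]
eef_rot: [-3.142, 0.001, -2.652]
wrist_force: [-0.3, 1.0, 0.2]
finger_gap: 28.9
```

```bash
python3 -c "
from h import *
print(go(*gp(-15),G[2],150))"
```

```text
{'t': 51.05, 'd': array([-2. , -0.4, 79.9]), 'roll': np.float64(0.0), 'z': np.float64(229.9), 'F': array([-0.3,  1. ,  0.2]), 'gap': 28.9, 'q6': np.float64(-1.56)}
```

send_rows(
  series=[
    [[0.45,0,0,0,0],[0.45,0,0,0,0],[0.45,0,0,0,0],[0.45,0,0,35,0],[0.45,0,0,65,0],[0.45,0,0,79.5,0],[0.45,0,0,79.5,0],[0,0,0,79.5,0],[0,0,0,79.5,0],[0,0,0,79.5,0]],
  ],
)

```text
clock: 52.05
eef_pos: [407.6, 262.8, 150.8]
eef_rot: [-3.142, 0.001, -2.652]
wrist_force: [-0.6, -0.8, 0.3]
finger_gap: 21.5
```

send_rows(
  series=[
    [[0,0,0,0,0],[0,0,0,0,0],[0,0,0,0,0],[0,0,0,0,0],[0,0,0,-5,0],[0,0,0,-5,0],[0,0,0,-5,0]],
  ],
)

```text
clock: 52.75
eef_pos: [407.0, 262.4, 154.8]
eef_rot: [-3.142, -0.0, -2.652]
wrist_force: [0.2, 0.4, -3.7]
finger_gap: 17.8
```

send_rows(
  series=[
    [[0,15,0,0,0],[0,40,0,0,0],[0,65,0,0,0],[0,82,0,0,0],[0,85,0,-20,0],[0,85,0,-55,0],[0,85,0,-95,0],[0,85,0,-115,0],[0,85,0,-120,0],[0,85,0,-120,0]],
  ],
)

```text
clock: 53.75
eef_pos: [332.1, 222.5, 274.5]
eef_rot: [-3.142, -0.0, -2.652]
wrist_force: [0.7, -0.3, -4.3]
finger_gap: 17.6
```

send_rows(
  series=[
    [[0,4,-20,0,2],[0,10,-50,0,6],[0,15,-85,0,10],[0,18,-120,0,14],[0,20,-155,0,18],[0,22,-190,0,22],[0,22,-220,0,26],[0,22,-250,0,30],[0,22,-275,0,34],[0,22,-290,0,38]],
  ],
)

```text
clock: 54.75
eef_pos: [449.0, -45.2, 272.7]
eef_rot: [-3.141, -0.003, 2.964]
wrist_force: [-0.3, 0.7, -4.3]
finger_gap: 17.7
```

```bash
python3 -c "
from h import *
print(rp(-105,100),go(*rp(-105,100),Rl[2],263))"
```

```text
(np.float64(465.041039757111), np.float64(-153.5098280207224)) {'t': 54.75, 'd': array([ -34.9, -103.8,    9.6]), 'roll': np.float64(19.0), 'z': np.float64(272.7), 'F': array([-0.3,  0.7, -4.3]), 'gap': 17.7, 'q6': np.float64(-1.57)}
```

send_rows(
  series=[
    [[0,-7,-22,0,4],[0,-16,-50,2,8],[0,-25,-77,5,12],[0,-32,-96,8,16],[0,-35,-104,9.5,19],[0,-35,-104,9.5,19],[0,-35,-104,9.5,19],[0,-35,-104,9.5,19]],
  ],
)

```text
clock: 55.55
eef_pos: [465.4, -151.6, 265.0]
eef_rot: [-3.142, -0.001, 2.638]
wrist_force: [-0.3, -0.7, -2.5]
finger_gap: 18.1
```

```bash
python3 -c "
from h import *
print(go(*rp(-105,100),Rl[2],263),go(*rp(4,100),Rl[2],263))"
```

```text
{'t': 55.55, 'd': array([-0.6, -1.8,  2. ]), 'roll': np.float64(0.3), 'z': np.float64(265.0), 'F': array([-0.3, -0.7, -2.5]), 'gap': 18.1, 'q6': np.float64(-1.46)} {'t': 55.55, 'd': array([-109.6,   -2.4,    1.9]), 'roll': np.float64(0.3), 'z': np.float64(265.0), 'F': array([-0.3, -0.7, -2.5]), 'gap': 18.1, 'q6': np.float64(-1.46)}
```

send_rows(
  series=[
    [[0,0,-2,2,0],[0,0,-2,2,0],[0,-15,-2,2,0],[0,-30,-2,2,0],[0,-45,-2,2,0],[0,-60,-2,2,0],[0,-75,-2,2,0],[0,-90,-2,2,0],[0,-105,-2,2,0],[0,-109,-2,2,0]],
  ],
)

```text
clock: 56.55
eef_pos: [560.6, -207.0, 262.9]
eef_rot: [-3.142, -0.0, 2.636]
wrist_force: [-0.4, 0.2, -3.8]
finger_gap: 17.7
```

send_rows(
  series=[
    [[0,0,0,10,0],[0,0,0,20,0],[0,0,0,28,0],[0,0,0,33,0],[0,0,0,35,0],[0,0,0,36,0],[0,0,0,37,0],[0,0,0,37,0]],
  ],
)

```text
clock: 57.35
eef_pos: [560.0, -206.8, 227.4]
eef_rot: [3.142, 0.001, 2.636]
wrist_force: [-2.9, 0.4, 3.8]
finger_gap: 17.7
```

```bash
python3 -c "
from h import *
print(go(*rp(4,100),Rl[2],225))"
```

```text
{'t': 57.35, 'd': array([-0.1,  0.3,  2.4]), 'roll': np.float64(0.2), 'z': np.float64(227.4), 'F': array([-2.9,  0.4,  3.8]), 'gap': 17.7, 'q6': np.float64(-1.48)}
```

Red rests on hook 0 (the force reversed from −3.8 to +3.8 N). I release, back away and check everything.

send_rows(
  series=[
    [[0.4,0,0,-0.5,0],[0.4,0,0,-0.5,0],[0.4,0,0,-0.5,0],[0.4,0,0,-0.5,0],[0.4,0,0,-0.5,0],[0.4,0,0,-20,0],[0.4,0,0,-50,0],[0.4,0,0,-75,0],[0.4,40,0,-75,0],[0.4,80,0,-75,0]],
  ],
)

```text
clock: 58.35
eef_pos: [489.3, -167.7, 301.3]
eef_rot: [3.142, 0.0, 2.636]
wrist_force: [0.2, 0.2, -0.2]
finger_gap: 37.2
```

send_rows(
  series=[
    [[0.4,30,30,0,0],[0.4,50,60,0,0],[0.4,60,95,0,0],[0.4,70,135,0,0],[0.4,75,175,0,0],[0.4,80,210,0,0],[0.4,80,240,0,0],[0.4,80,260,0,0],[0.4,80,260,0,0]],
  ],
)

```text
clock: 59.25
eef_pos: [546.3, 100.0, 300.9]
eef_rot: [-3.141, -0.001, 2.638]
wrist_force: [-1.0, 0.1, 0.3]
finger_gap: 37.7
```

```bash
python3 -c "
from h import *
for t,y in(('yellow',-100),('blue',0),('red',100)):
  z=204-H[t]-68; r,c,m=see(t,rp(4,y),Rl[2],z); p=r.x
  d=np.array(p[:2])-rp(0,y); u=np.array([np.cos(Rl[2]),np.sin(Rl[2])]); print(t,'rail x',(d@u).round(1),'y',(d@[-u[1],u[0]]).round(1),'yaw err',(p[2]-Rl[2]).round(3),'cost',round(r.fun,3))
cams=[manip.camera(n) for n in('scene','top')]
ms=[pick('gauge_stand',k,(440,275),40) for k in cams]
L=[cv2.resize(cams[0]['img'][130:330,100:420,::-1],(800,500),interpolation=cv2.INTER_CUBIC)]
cv2.imwrite('pics/end.png',L[0]); cv2.imwrite('pics/endtop.png',cv2.resize(cams[1]['img'][110:310,90:510,::-1],(800,381),interpolation=cv2.INTER_CUBIC))"
```

```text
yellow rail x 5.9 y -4.4 yaw err -0.037 cost 0.553
blue rail x 6.5 y -3.7 yaw err -0.007 cost 0.516
red rail x 3.0 y -4.0 yaw err -0.023 cost 0.485
```

View pics/end.png

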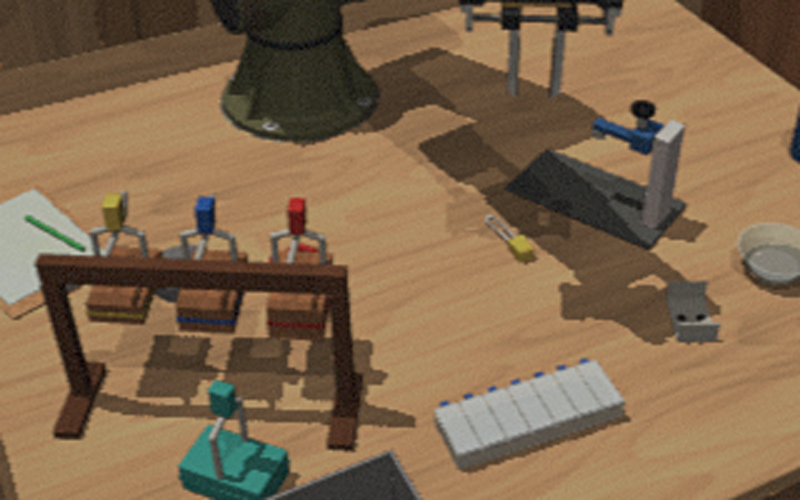

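View pics/endtop.png

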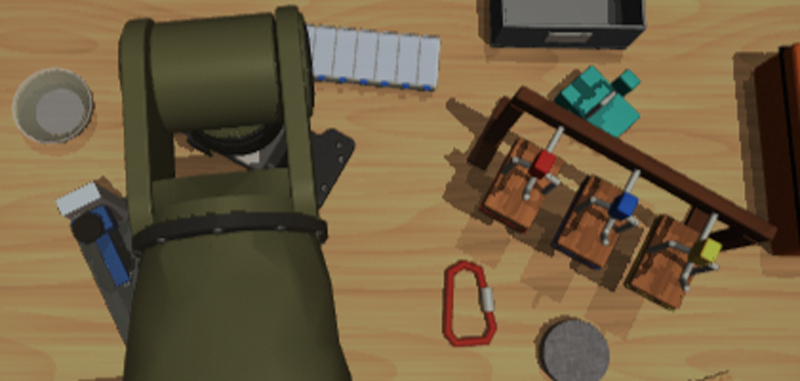

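All three blocks hang level on their hooks. In the scene crop their grips are at (113,212), (205,216) and (297,216). The gauge knob is up at (643,108), and the bystanders look undisturbed.

```bash
python3 -c "
from cell import manip
print(manip.sign_off(), manip.read_state()['clock'])"
```

```text
the job is handed in; nothing more can be done
the job is handed in; nothing more can be done
```

I gauged all three blocks in order (yellow, blue, red), hung each on its own hook, and handed the job in at about 59 s. `sign_off` gave no verdict.

- **Gauging:** I pushed the knob down on each block with 17–29 N, well above the spring's 5–6.5 N, for at least 0.6 s. The fingertip height at the knob then matched readings of 30, 40 and 50 mm to within about a millimetre. I let the knob rise each time.
- **Hanging:** Yellow is on hook 2, blue on hook 1 and red on hook 0. The last image fit puts each bow 3–7 mm along its hook from the seat, about 4 mm off centre across it, and under 0.04 rad out in yaw. That fit is rough because the rail hides part of each block, but both final pictures show the blocks hanging level.
- **Final state:** The gauge is raised, the gripper is clear, and the bystanders and the turquoise look-alike appear unmoved. In the last top view the arm hides the nut and the bracket, so I checked those two in the scene view only. The organiser is partly hidden in the top view but shows in the scene view.
- **What went wrong:** My first grasp of yellow closed on nothing because I lifted before the fingers had shut. The block was not disturbed, and the second try held. I saw no block knocked aside.

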